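# Show the next tray at the counter showcase

### The arm

A 7-joint arm with a two-finger parallel gripper is mounted at the origin on the work surface. World frame = base frame: x ahead of the robot, y to its left, z up, the work surface at z = 0. Lengths are in m, angles in rad, forces in N, time in s.
With the tool pointing down it reaches from about 0.4 to 0.875 m from the base axis. Payload 19.3 kg.
Tool frame: the origin (TCP) lies at the centre of the arm's flange, where the gripper is bolted on; the fingertips stand 173 mm ahead of it and the grasp point (between the pads) lies 155 mm ahead of it (bot.grip_point_offset is the distance from the TCP to the grasp point, in m); z points along the fingers, x is the direction in which the jaws open and shut, and the axes are right-handed (so a half turn about z gives the same grasp; the last joint's range is limited). The gripper opens to 85 mm and grips with 20 to 120 N. Pads are 22 mm wide; open, the fingers measure 114 mm over their backs; the gripper's body (76 mm by 85 mm) begins 54 mm behind the grasp point. The pads swing forward as they close: fully open they stand 13 mm farther back than shut.
Start: joints at [1.12, 0.521, -0.036, 1.599, 0.021, 1.021, -0.113], TCP at [0.232, -0.58, 0.405] pointing down, gripper open.
Joint ranges: [-2.91, 2.91], [-0.3, 2.13], [-1.5, 1.42], [0.17, 2.43], [-1.26, 4.41], [0.16, 1.93], [-2.52, 2.52]. Speed limits (rad/s): [1.89, 1.89, 2.39, 2.39, 3.01, 3.01, 3.01].

### API

Orientations are given as [roll, pitch, yaw] about the fixed x, y, z axes, in that order (R = Rz(yaw) Ry(pitch) Rx(roll)).
In Python, from workcell import bot gives the robot as it stands.
- The arm moves only by the tool step_arm, never from a script. Its argument "plan" is a list that holds one entry, the list of rows, each a list of 4 numbers: the shift along the world's x, y, z in cm, then the turn about the world's z in rad. A call has 1 to 12 rows; each row is the pose to reach, as a shift and turn from the pose measured when the call began; what a row does not reach only later rows make up. A row lasts 1/12 s, in which the tool goes at most 41.7 mm and 7.16 degrees, less where a joint would pass 70% of its speed; a pose out of reach is approached as far as the arm can. A call with a gripper value outside its range is refused whole. "jaw" is the closure, from 0 (fully open) to 1 (shut), set as the call begins (left out, the last holds). The fingers move at their own pace and stop on an object; "force" is the grip in N (left out, the last holds). Time passes only in rows, so rows that repeat a pose let the fingers close. It gives the time, the measured TCP pose, the force and the opening at its end, in the units of the state.
- bot.observe(): the state, without advancing time (a new reading comes with each control period).
- bot.grab_frame(name): name is "side" or "top"; returns a dict with "pixels" (384x512x3 uint8, blue, green, red), "mtx" (3x3 intrinsics, pixels), "R" (3x3) and "t" (3): a world point X has camera coordinates R X + t. Camera axes: x right, y down, z forward; pixel columns grow to the right and rows downward; lengths in m; the calibration is good to about 2 mm. A picture is of the moment at which its call begins. There is no depth.
- bot.job_done(): hands the job in, once; it reports no verdict.
The state is a dict: "clock": time; "qpos": joint angles; "qd": joint speeds; "joint_efforts": joint torques, N m; "position": TCP position; "tool_rot": TCP orientation; "force": force on the tool from outside, world axes, zero at the start; "moment": the same for the moment, N m; "grip_width": finger opening in m.
Only numpy, scipy, OpenCV 4.12 (cv2) and the standard library are available. Lean on these libraries where they do the work, as an engineer would, in place of code of your own. Each camera call takes 0.05 s, during which the arm holds its last target.

### The job

A customer at the kitchenware counter has finished with the wooden spoons and now wants to see the coconut-shell bowls: push the spoon tray fully home, and with a fingertip hooked behind its front lip draw the tray that holds the two bowls out as far as it goes. Do not pinch the tray fronts or lift any goods; leave the brush tray shut and the other things on the counter where they stand.

Things in the scene. Friction and masses are not known exactly. Their poses are not given: they have to be found in the camera images.
- case: fixed wooden counter showcase 266 (x) x 490 (y) x 111 mm, three like pull-out trays side by side, middles at y = -160, 0, +160 mm of its frame; which is where varies. Origin: centre of its underside, on the table; trays come out along its -x. A glass top, 109 mm high (edge strip 111), covers all behind x = -71 mm; in front of that the trays are open above and the partitions are 70 mm high
- tray_spoons (a joint): how far the tray of wooden spoons stands out, m: 0 = fully home, 0.13 = out at its stop, moving along the case's -x. A sheet-steel tray 142 mm wide with a wooden front, 0.5 to 0.9 kg, on plain runners that keep it where it is left: about 2.5 N of drag, hard stops at both ends
- tray_bowls (a joint): the same for the tray that holds the two coconut-shell bowls
- tray_brushes (a joint): the same for the tray that holds the two scrubbing brushes
- spoons_lip (a point): moves with the spoon tray: top of its front lip, inner side, mid-width, 92 mm above the table; axes as the case's. The tray's wooden front is outside the lip: its flat outer face is 19 mm further out than this point, 155 mm wide, from 18 to 85 mm above the table, 12 mm thick
- bowls_lip (a point): the same point on the bowl tray. The lip is the upright steel front wall, 142 mm wide, with an 8 mm rolled top edge; the tray's floor behind it is 34 mm above the table. With the tray home 60 mm is free behind the lip before the glass's edge strip (more as it comes out), and no bowl lies within 55 mm behind the lip
- brushes_lip (a point): the same point on the brush tray
- lip_spoons: the steel front lip of the tray of wooden spoons as a part, 142 mm wide, 8 mm thick at its rolled top; origin: mid-width, in the plane of its inner edge, 30 mm above the table, 62 mm below its top
- fascia_spoons: the wooden front of the tray of wooden spoons as a part; same origin as the lip, its outer face 19 mm in front of that
- lip_bowls: the steel front lip of the tray of coconut-shell bowls as a part, 142 mm wide, 8 mm thick at its rolled top; origin: mid-width, in the plane of its inner edge, 30 mm above the table, 62 mm below its top
- fascia_bowls: the wooden front of the tray of coconut-shell bowls as a part; same origin as the lip, its outer face 19 mm in front of that
- bowl_a: small dark brown coconut-shell bowl, 72 mm across, 32 mm high, lying loose, open side up, in its tray; origin: centre of its underside
- bowl_b: small dark brown coconut-shell bowl, 72 mm across, 32 mm high, lying loose, open side up, in its tray; origin: centre of its underside
- spoon_a: pale flat wooden spoon, 160 mm long, 38 mm wide, 8 mm thick, lying loose along its tray; origin: middle of its underside
- spoon_b: pale flat wooden spoon, 160 mm long, 38 mm wide, 8 mm thick, lying loose along its tray; origin: middle of its underside
- brush_a: wooden scrubbing brush, 104 x 44 x 34 mm, white bristles up, lying loose along its tray; origin: centre of its underside
- brush_b: wooden scrubbing brush, 104 x 44 x 34 mm, white bristles up, lying loose along its tray; origin: centre of its underside
- bowl_spare: bystander: a bowl like those in the tray, standing on the rear of the glass top; origin: centre of its underside
- spice_jar: bystander: small turned wooden jar, 54 mm across, 64 mm high, on the rear of the glass top; origin: centre of its underside
- mug: bystander: white mug, 72 mm across, 75 mm high, on the table at the case's left (+y); origin: centre of its underside
- mortar: bystander: grey stone mortar, 130 mm across, 50 mm high, on the table at the case's right (-y); origin: centre of its underside
- calculator: bystander: desk calculator, 150 x 85 x 21 mm, on the table, left; origin: centre of its underside
- card_reader: bystander: grey card reader, 150 x 74 x 36 mm, on the table, right; origin: centre of its underside

How it is judged:
On the way:
1. the bowl tray comes out, past 50 mm, with a fingertip against its lip (contact force between the fingers and lip_bowls above 0.5 N and value of joint tray_bowls above 0.05 m), for 0.1 s.
At the end, for the whole second after the job is handed in: the spoon tray is home (within 6 mm), the tray of coconut-shell bowls stands out at its stop (within 8 mm) with both bowls upright in it, the brush tray is shut (within 12 mm) (value of joint tray_spoons below 0.006 m and value of joint tray_bowls above 0.122 m and value of joint tray_brushes below 0.012 m and angle between each of bowl_a, bowl_b's own z axis and vertical below 0.3 rad and height (world z) of each of bowl_a, bowl_b below 0.05 m and horizontal distance between each of bowl_a, bowl_b and bowls_lip below 0.25 m); the robot touches nothing.
It fails at once if a tray front is pinched: fingers press on the lip's and the wooden front's sides of one tray at once ((contact force between the fingers and lip_bowls above 2 N and contact force between the fingers and fascia_bowls above 2 N) or (contact force between the fingers and lip_spoons above 2 N and contact force between the fingers and fascia_spoons above 2 N)).
It fails at once if goods are lifted out of a tray (height (world z) of any of bowl_a, bowl_b, spoon_a, spoon_b, brush_a, brush_b above 0.06 m).
It fails at once if a bowl in the tray is tipped over (angle between any of bowl_a, bowl_b's own z axis and vertical above 0.7 rad).
It fails at once if the tray of brushes is drawn out (value of joint tray_brushes above 0.03 m).
It fails at once if other goods or things on the counter are shifted by more than 30 mm (distance of any of bowl_spare, spice_jar, mug, mortar, calculator, card_reader from where it was at the start of the episode above 0.03 m).
It also fails if it takes over 40 s, if anything falls off the work surface, if the arm or the gripper's body presses on something with over 40 N, if the wrist force passes 120 N, or if a joint passes its speed limit or range.

## Working session

There is one attempt and no reset: what is moved stays moved. The work goes in short steps, Python scripts to look and compute and a tool call to move; the robot and the scene stay as the last step left them, time stands still between calls to the robot, and variables do not carry over. Pictures are saved under pics/ and viewed, and the job is handed in when it is done.

Besides the shell and the picture viewer there is one more tool, called after ">>>" as name([rows], argument=value, ...), one row to a line, values as JSON. step_arm: Moves the arm, as the interface text tells. Its arguments: {"type":"object","properties":{"plan":{"type":"array"},"jaw":{"type":"number"},"force":{"type":"number"}},"required":["plan"]}

```bash
mkdir -p pics; ls
python3 - <<'E'
from workcell import bot
import cv2
print(bot.observe())
for n in("side","top"):
    f=bot.grab_frame(n); cv2.imwrite(f"pics/{n}0.png",f["pixels"]); print(n,f["mtx"],f["R"],f["t"])
E
```

```text
pics
{'clock': 0.0, 'qpos': array([ 1.11979581,  0.52201908, -0.03630896,  1.59999268,  0.0212222 ,
        1.02108114, -0.11278685]), 'qd': array([-9.41195256e-04,  3.78893508e-04,  1.56484916e-03,  4.92433996e-05,
        1.43745789e-03, -6.03762748e-04,  3.01285805e-04]), 'joint_efforts': array([-1.50871278e-03, -9.27110553e+01,  1.97883099e+00, -3.69936311e+01,
        1.75639131e-02,  8.25243071e-03,  9.27771993e-06]), 'position': array([ 0.2322084 , -0.58011877,  0.40412816]), 'tool_rot': array([ 3.14148601e+00,  1.10971259e-03, -1.18999735e+00]), 'force': array([0.54646119, 1.02826237, 0.15834168]), 'moment': array([ 0.01902262, -0.00643821, -0.01177999]), 'grip_width': 0.08560152114666185}
side [[382.34013089   0.         260.59182298]
 [  0.         382.34013089 191.50860094]
 [  0.           0.           1.        ]] [[-0.68673697 -0.72689119  0.00464047]
 [-0.46511168  0.43449453 -0.77128829]
 [ 0.5586264  -0.53183052 -0.63646904]] [0.36554988 0.3493586  1.1066007 ]
top [[376.31447804   0.         254.73407281]
 [  0.         376.31447804 193.62766095]
 [  0.           0.           1.        ]] [[-0.02977994 -0.99950788 -0.00985677]
 [-0.98785006  0.03093453 -0.15230008]
 [ 0.15253005  0.00520153 -0.98828515]] [-0.00165759  0.55432599  1.26738266]
```

View pics/side0.png

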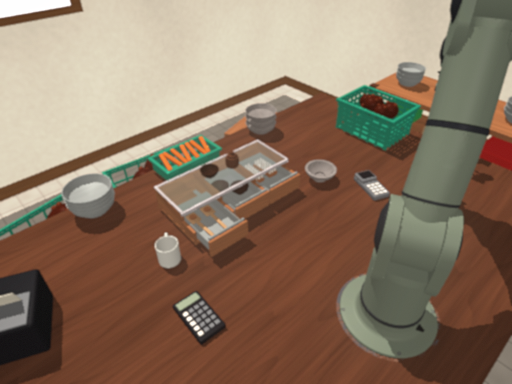

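View pics/top0.png

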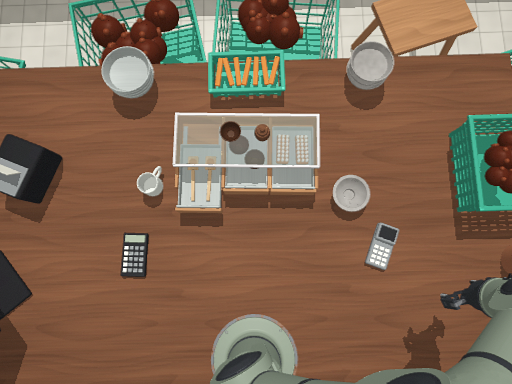

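Run:
```python
import cv2
a=cv2.imread("pics/top0.png")[50:290,90:400]
cv2.imwrite("pics/top0c.png",cv2.resize(a,None,fx=2.5,fy=2.5,interpolation=cv2.INTER_CUBIC))
```

```text
(no output)
```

View pics/top0c.png

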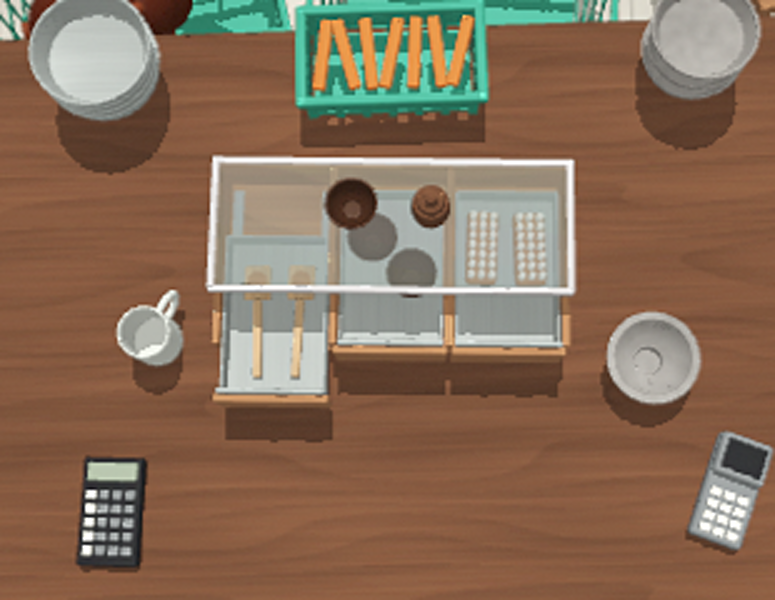

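The top view shows the spoon tray on the left and out (front at about crop (270,398)). The bowl tray is in the middle, with its lip at about crop (390,343). The brush tray is on the right and shut. Next I turn these pixels into positions.

```bash
cat > h.py <<'E'
from workcell import bot
import numpy as np, cv2
def px2w(f,u,v,z):
    K,R,t=f["mtx"],np.array(f["R"]),np.array(f["t"])
    d=R.T@np.linalg.inv(K)@np.array([u,v,1.]); c=-R.T@t
    return c+d*(z-c[2])/d[2]
def w2px(f,X):
    p=f["mtx"]@(np.array(f["R"])@np.array(X)+f["t"]); return p[:2]/p[2]
E
python3 - <<'E'
from h import *
f=bot.grab_frame("top")
P={}
for n,(u,v,z) in dict(TL=(211,157,.111),TR=(575,160,.111),BL=(207,290,.111),BR=(577,292,.111),
  spl=(222,391,.092),spr=(326,391,.092),bl=(336,343,.092),br=(444,343,.092),brl=(456,344,.092),brr=(561,344,.092),
  fsl=(214,400,.085),fsr=(329,400,.085),fbl=(333,352,.085),fbr=(449,352,.085)).items():
    P[n]=px2w(f,90+(u+.5)/2.5-.5,50+(v+.5)/2.5-.5,z); print(n,P[n].round(4))
print(np.linalg.norm(P['TL']-P['TR']),np.linalg.norm(P['BL']-P['TL']))
a=cv2.imread("pics/top0.png")[160:220,165:325]
cv2.imwrite("pics/top0d.png",cv2.resize(a,None,fx=5,fy=5,interpolation=cv2.INTER_CUBIC))
b=cv2.imread("pics/side0.png")[130:260,150:310]
cv2.imwrite("pics/side0d.png",cv2.resize(b,None,fx=4.5,fy=4.5,interpolation=cv2.INTER_CUBIC))
E
```

```text
TL [0.8324 0.2481 0.111 ]
TR [ 0.8115 -0.248   0.111 ]
BL [0.6464 0.2529 0.111 ]
BR [ 0.6279 -0.2404  0.111 ]
spl [0.5122 0.2367 0.092 ]
spr [0.5079 0.0978 0.092 ]
bl [0.5724 0.0833 0.092 ]
br [ 0.5679 -0.0617  0.092 ]
brl [ 0.566  -0.0777  0.092 ]
brr [ 0.5616 -0.2183  0.092 ]
fsl [0.5013 0.2489 0.085 ]
fsr [0.4965 0.0947 0.085 ]
fbl [0.5615 0.0882 0.085 ]
fbr [ 0.5566 -0.0682  0.085 ]
0.49661131863178815 0.18607272741898562
```

View pics/top0d.png

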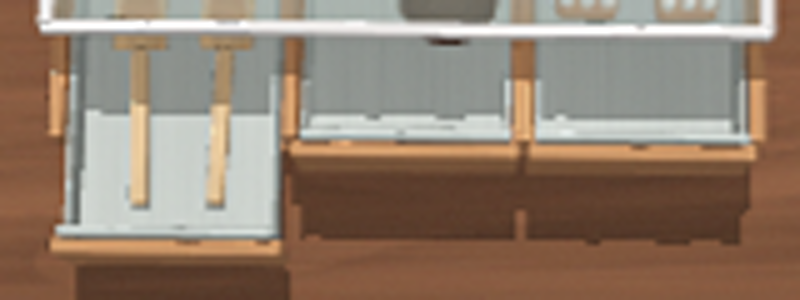

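View pics/side0d.png

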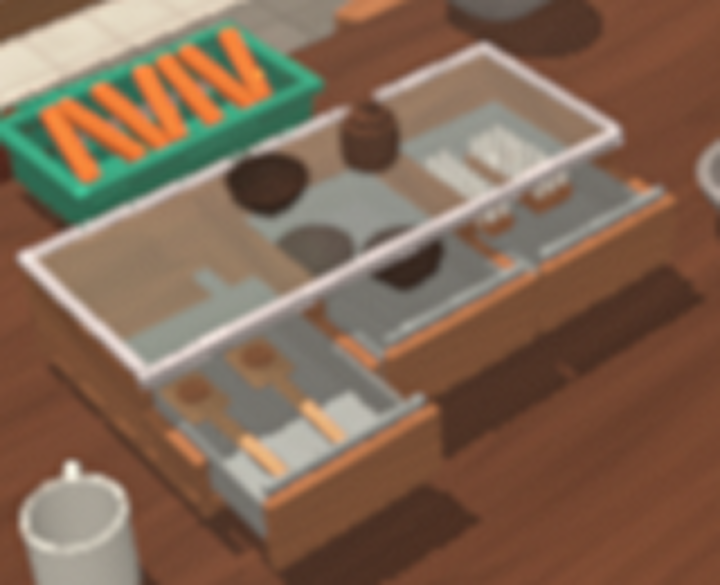

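Positions found:

| Item | Estimate |
|---|---|
| Case yaw | about -0.035 |
| Spoon front outer face | x≈0.497 at y≈0.17, standing out about 65 mm |
| Bowl lip inner edge | about (0.577, 0.011) |
| Glass edge | x≈0.637, which agrees with the 60 mm gap given |

I'll shut the fingers, line up the yaw and go round to the front.

>>> step_arm([
  [[2.5,2.5,0,-0.1],[5,5,0,-0.2],[7.5,7.8,0,-0.3],[10,10.5,0,-0.4],[12.5,13,0,-0.416],[15,15.8,0,-0.416],[17.5,18.5,0,-0.416],[20,21,0,-0.416],[22.5,23.5,0,-0.416],[25,26.5,0,-0.416],[26.5,28,0,-0.416],[26.5,28,0,-0.416]],
], jaw=1, force=40)

```text
clock: 1.15
position: [0.5006, -0.2957, 0.404]
tool_rot: [-3.141, 0.003, -1.6]
force: [-0.3, 1.1, 0.0]
grip_width: 0.0001
```

>>> step_arm([
  [[0,4,0,0],[0,8,0,0],[-0.5,12,0,0],[-1,16,0,0],[-1.5,20,0,0],[-2,24,0,0],[-2.5,28,0,0],[-3,32,0,0],[-4,36,0,0],[-5,40,0,0],[-6,44,0,0],[-6,46.2,0,0]],
])

```text
clock: 2.15
position: [0.4386, 0.17, 0.4041]
tool_rot: [-3.141, 0.004, -1.596]
force: [0.3, 0.9, 0.7]
grip_width: -0.0001
```

>>> step_arm([
  [[-0.3,0,-4,0],[-0.3,0,-8,0],[-0.3,0,-12,0],[-0.3,0,-15,0],[-0.3,0,-17,0],[-0.3,0,-17.5,0],[-0.3,0,-17.5,0]],
])

```text
clock: 2.73
position: [0.4354, 0.1698, 0.2282]
tool_rot: [3.14, 0.002, -1.596]
force: [0.1, 0.2, -0.6]
grip_width: 0.0002
```

Run:
```python
from h import *
for n in("side","top"):
    f=bot.grab_frame(n); cv2.imwrite(f"pics/{n}1.png",f["pixels"])
print(bot.observe()["position"],bot.observe()["force"])
a=cv2.imread("pics/side1.png")[110:300,120:340]
cv2.imwrite("pics/side1c.png",cv2.resize(a,None,fx=3,fy=3,interpolation=cv2.INTER_CUBIC))
```

```text
[0.43595751 0.17006262 0.23009803] [-0.03650325  0.8019268   0.27109223]
```

View pics/side1c.png

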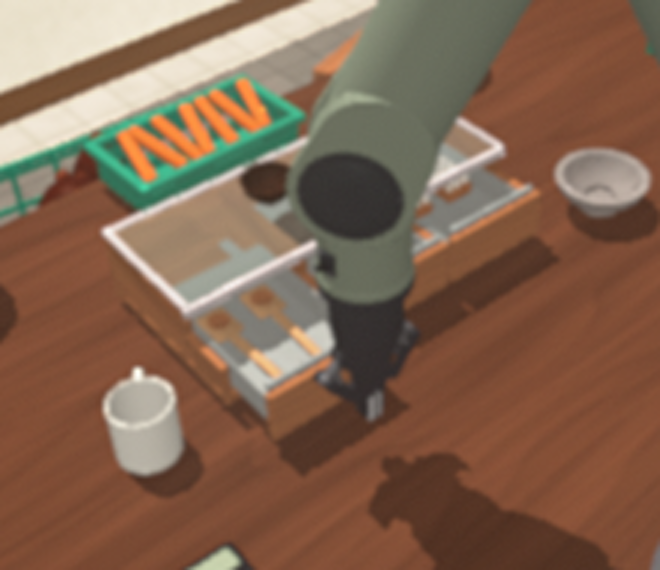

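The shut fingertips are in front of the spoon tray's face, at mid-width. Pushing now.

>>> step_arm([
  [[1.5,0,0,0],[3,0,0,0],[4,0,0,0],[4.7,0,0,0],[5.4,0,0,0],[6.2,0,0,0],[7,0,0,0],[7.8,0,0,0],[8.6,0,0,0],[9.4,0,0,0],[10,0,0,0],[10,0,0,0]],
])

```text
clock: 3.83
position: [0.5373, 0.1701, 0.2301]
tool_rot: [-3.139, 0.005, -1.597]
force: [-0.1, -1.1, -0.3]
grip_width: 0.0001
```

>>> step_arm([
  [[0.3,0,0,0],[0.6,0,0,0],[0.9,0,0,0],[1.2,0,0,0],[1.2,0,0,0]],
])

```text
clock: 4.25
position: [0.5498, 0.1701, 0.2301]
tool_rot: [-3.138, 0.005, -1.597]
force: [-0.2, -0.4, 0.3]
grip_width: 0.0
```

Run:
```python
from h import *
f=bot.grab_frame("side"); cv2.imwrite("pics/side2.png",f["pixels"])
print(bot.observe()["position"],bot.observe()["force"])
a=f["pixels"][110:300,120:340]
cv2.imwrite("pics/side2c.png",cv2.resize(a,None,fx=3,fy=3,interpolation=cv2.INTER_CUBIC))
```

```text
[0.54961265 0.17020164 0.23016269] [ 0.08684704  0.2853037  -0.53116797]
```

View pics/side2c.png

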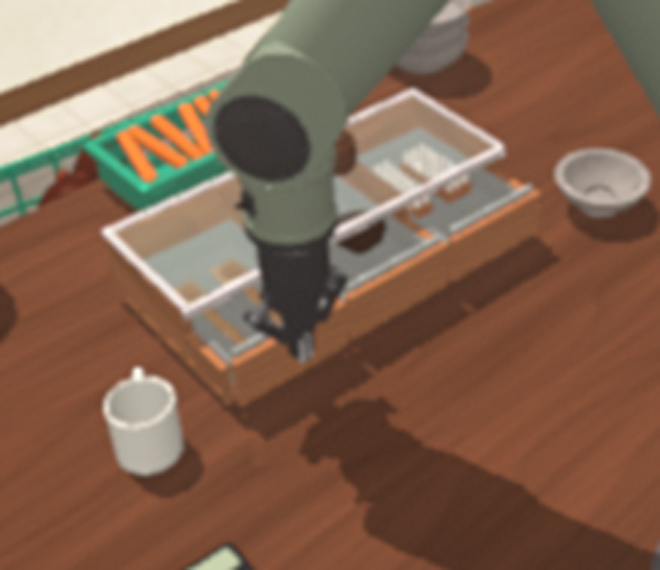

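The spoon tray has moved nearly home: its front at crop (230,360) is almost in line with the others. I'll press on until the stop shows in the force.

>>> step_arm([
  [[0.2,0,0,0],[0.4,0,0,0],[0.6,0,0,0],[0.6,0,0,0]],
])

```text
clock: 4.63
position: [0.5539, 0.1704, 0.2298]
tool_rot: [3.14, 0.004, -1.596]
force: [-21.0, -1.6, 12.7]
grip_width: -0.0003
```

The stop is reached: -21 N, and the finger front at x≈0.565 agrees with the predicted home position. Backing off, rising, and moving over the gap behind the bowl lip.

>>> step_arm([
  [[-1.5,0,0,0],[-3.5,0,0,0],[-4,0,2,0],[-4,0,6,0],[-4,-2,10,0],[-3,-5,13,0],[-1,-8,14,0],[1,-11,14,0],[3.2,-14,14,0],[5.2,-16,14,0],[5.2,-16,14,0],[5.2,-16,14,0]],
])

```text
clock: 5.63
position: [0.6065, 0.0091, 0.3696]
tool_rot: [3.14, 0.003, -1.599]
force: [-0.4, 0.2, -0.1]
grip_width: 0.0002
```

Run:
```python
from h import *
o=bot.observe();print(o["position"],o["force"],o["tool_rot"])
f=bot.grab_frame("side"); cv2.imwrite("pics/side3.png",f["pixels"])
p=o["position"]
for z in (.23,.06): print(w2px(f,[p[0],p[1],z]), (w2px(f,[p[0],p[1],z])-[120,110])*3)
a=f["pixels"][110:300,120:340]
cv2.imwrite("pics/side3c.png",cv2.resize(a,None,fx=3,fy=3,interpolation=cv2.INTER_CUBIC))
```

```text
[0.60653774 0.00905879 0.36961142] [-0.38173214  0.23039014 -0.05503148] [ 3.13999395  0.00348625 -1.59852294]
[243.90071893 160.1321284 ] [371.70215678 150.3963852 ]
[244.97340003 198.29963736] [374.92020009 264.89891209]
```

View pics/side3c.png

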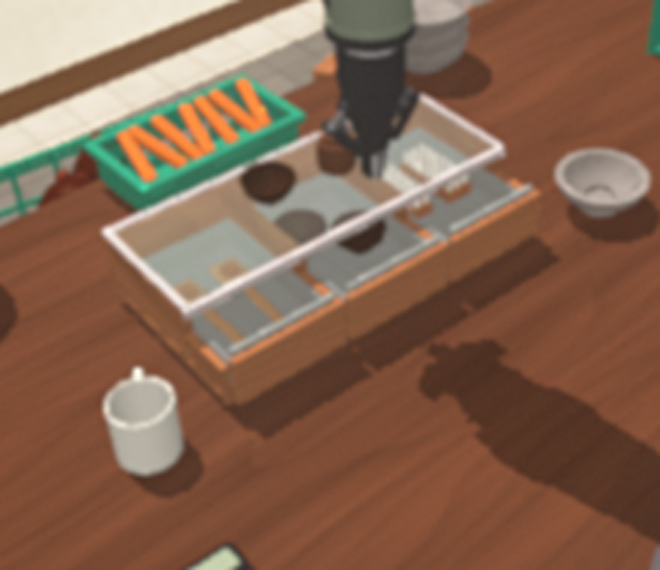

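All three fronts are in line, so the spoon tray is home. The point below the tip, crop (375,265), falls in the gap between the lip and the front bowl. Descending.

>>> step_arm([
  [[-0.2,0,-3,0],[-0.2,0,-6,0],[-0.2,0,-8,0],[-0.2,0,-9.5,0],[-0.2,0,-10.5,0],[-0.2,0,-11.5,0],[-0.2,0,-12.3,0],[-0.2,0,-13,0],[-0.2,0,-13,0]],
])

```text
clock: 6.43
position: [0.6037, 0.0106, 0.2388]
tool_rot: [3.139, 0.004, -1.596]
force: [0.5, 0.5, 0.3]
grip_width: 0.0002
```

Run:
```python
from h import *
o=bot.observe();print(o["position"],o["force"])
f=bot.grab_frame("side"); cv2.imwrite("pics/side4.png",f["pixels"])
a=f["pixels"][140:240,180:320]
cv2.imwrite("pics/side4c.png",cv2.resize(a,None,fx=5,fy=5,interpolation=cv2.INTER_CUBIC))
```

```text
[0.60371259 0.01057271 0.23877093] [0.52511506 0.50003828 0.30324013]
```

View pics/side4c.png

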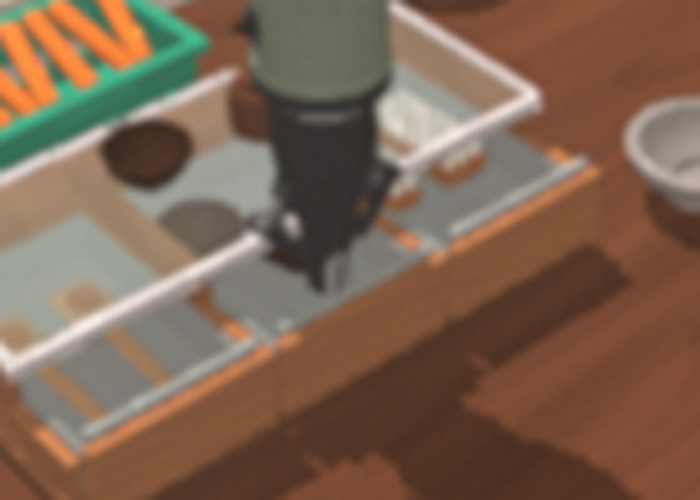

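The fingertips are inside the tray, between its lip and the front bowl, with no contact force. Drawing out gently along the case's -x.

>>> step_arm([
  [[-0.5,0,0,0],[-0.9,0,0,0],[-1.3,0,0,0],[-1.7,0,0,0],[-2.2,0.1,0,0],[-2.8,0.1,0,0],[-3.4,0.1,0,0],[-4,0.1,0,0],[-4.6,0.1,0,0],[-5.2,0.1,0,0],[-5.8,0.2,0,0],[-6.4,0.2,0,0]],
])

```text
clock: 7.48
position: [0.5393, 0.0125, 0.2395]
tool_rot: [3.139, 0.004, -1.597]
force: [2.6, 1.1, 0.4]
grip_width: 0.0003
```

>>> step_arm([
  [[-0.6,0,0,0],[-1.2,0,0,0],[-1.8,0.1,0,0],[-2.4,0.1,0,0],[-3,0.1,0,0],[-3.6,0.1,0,0],[-4.2,0.1,0,0],[-4.8,0.2,0,0],[-5.4,0.2,0,0],[-6,0.2,0,0],[-6.4,0.2,0,0],[-6.8,0.2,0,0]],
])

```text
clock: 8.48
position: [0.4708, 0.0146, 0.2395]
tool_rot: [3.139, 0.004, -1.596]
force: [2.3, 2.2, 0.5]
grip_width: -0.0
```

Run:
```python
from h import *
o=bot.observe();print(o["position"],o["force"])
f=bot.grab_frame("side"); cv2.imwrite("pics/side5.png",f["pixels"])
a=f["pixels"][140:260,170:320]
cv2.imwrite("pics/side5c.png",cv2.resize(a,None,fx=5,fy=5,interpolation=cv2.INTER_CUBIC))
```

```text
[0.47081771 0.01462111 0.23951575] [2.31779246 2.24619014 0.4670406 ]
```

View pics/side5c.png

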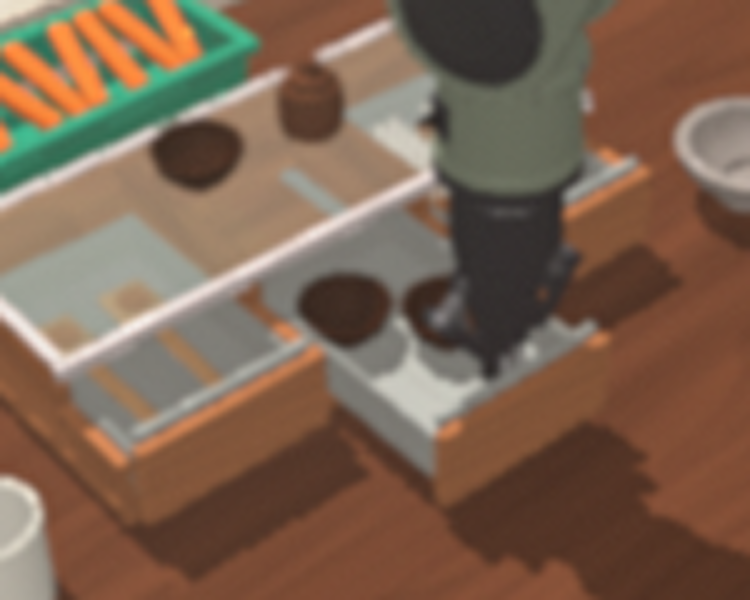

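The tray follows with about 2.5 N of drag, and both bowls are riding upright. About 1 cm is left to the stop.

>>> step_arm([
  [[-0.3,0,0,0],[-0.6,0,0,0],[-0.9,0,0,0],[-1.1,0,0,0],[-1.3,0,0,0],[-1.3,0,0,0]],
])

```text
clock: 9.03
position: [0.4578, 0.0145, 0.2397]
tool_rot: [3.141, 0.004, -1.596]
force: [7.8, 1.8, -4.6]
grip_width: -0.0004
```

>>> step_arm([
  [[-0.2,0,0,0],[-0.4,0,0,0],[-0.4,0,0,0]],
])

```text
clock: 9.28
position: [0.4562, 0.0144, 0.2403]
tool_rot: [-3.135, 0.005, -1.597]
force: [23.8, -1.5, -12.9]
grip_width: 0.0001
```

The end stop is felt: 24 N with no further travel. Easing off the lip and straight up.

>>> step_arm([
  [[0.3,0,0,0],[0.7,0,0,0],[0.7,0,0,0],[0.7,0,1,0],[0.7,0,3,0],[0.7,0,6,0],[0.7,0,9,0],[0.7,0,12,0],[0.7,0,15,0],[0.7,0,15,0]],
])

```text
clock: 10.12
position: [0.4635, 0.0145, 0.3956]
tool_rot: [-3.129, 0.006, -1.597]
force: [1.1, -0.7, 0.7]
grip_width: 0.0002
```

>>> step_arm([
  [[1,-4,1,0],[2,-8,2,0],[3,-12,2,0],[3,-16,2,0],[3,-20,2,0],[3,-24,2,0],[3,-28,2,0],[3,-31,2,0],[3,-31,2,0],[3,-31,2,0]],
])

```text
clock: 10.95
position: [0.4925, -0.2967, 0.4157]
tool_rot: [-3.13, 0.007, -1.6]
force: [0.7, 0.8, -0.2]
grip_width: -0.0003
```

Run:
```python
from h import *
o=bot.observe();print(o["clock"],o["position"],o["force"])
for n in("side","top"):
    f=bot.grab_frame(n); cv2.imwrite(f"pics/{n}6.png",f["pixels"])
    a=f["pixels"][110:270,120:340] if n=="side" else f["pixels"][90:260,110:370]
    cv2.imwrite(f"pics/{n}6c.png",cv2.resize(a,None,fx=3,fy=3,interpolation=cv2.INTER_CUBIC))
```

```text
10.95 [ 0.49253663 -0.29672023  0.41565413] [ 0.72074343  0.75837122 -0.2151458 ]
```

View pics/side6c.png

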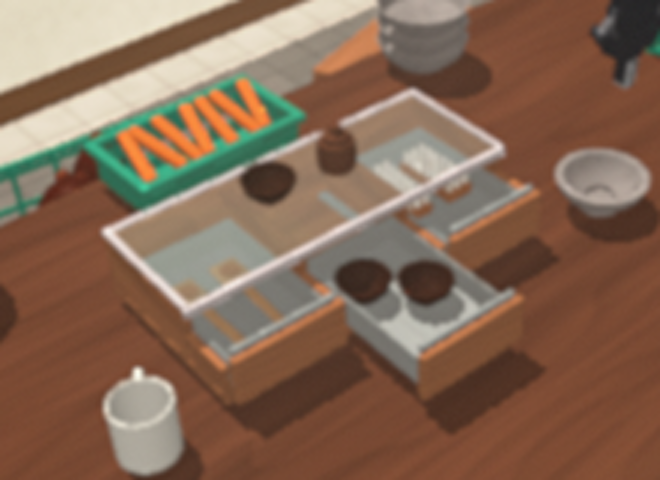

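View pics/top6c.png

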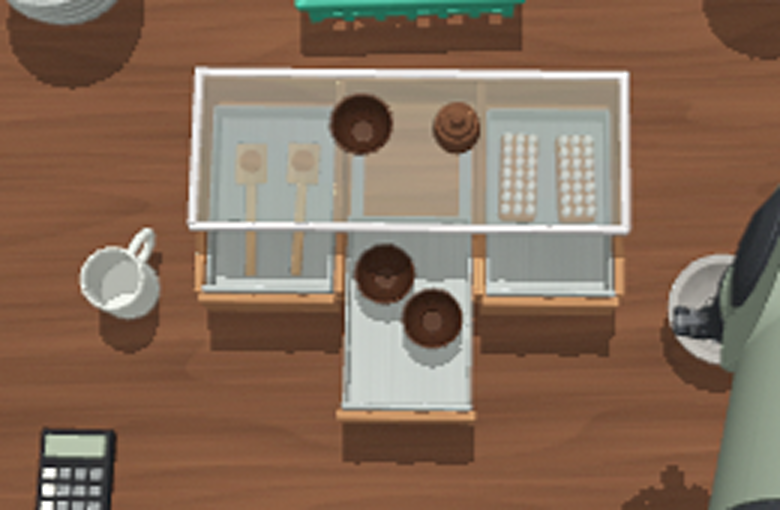

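Run:
```python
from h import *
f=bot.grab_frame("top")
for n,u,v in (("sp",267,301),("bo",405,418),("br",550,304)):
    print(n,px2w(f,110+(u+.5)/3-.5,90+(v+.5)/3-.5,.085).round(4))
a=f["pixels"][180:240,165:325]
cv2.imwrite("pics/top7.png",cv2.resize(a,None,fx=5,fy=5,interpolation=cv2.INTER_CUBIC))
```

```text
sp [0.5658 0.17   0.085 ]
bo [0.4298 0.0181 0.085 ]
br [ 0.5524 -0.1478  0.085 ]
```

View pics/top7.png

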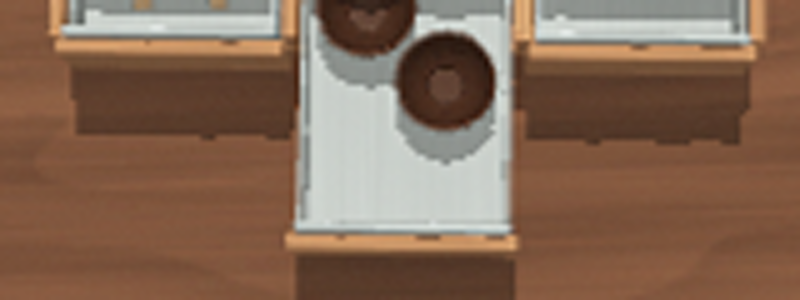

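The bowl tray measures about 130 mm out. The spoon front is in line with the brush front, and both bowls are upright. Handing in.

```bash
python3 -c "
from workcell import bot
print(bot.job_done())"
```

```text
the job is handed in; nothing more can be done
None
```

The spoon tray is pushed home and the bowl tray is drawn out to its stop. I handed the job in at about 11 s; it reports no verdict.

- **Spoon tray:** I pushed its front in with the shut fingertips until the stop pushed back with about 21 N. In the last top picture its front (x≈0.566) is in line with the brush tray's front along the case's slight turn.
- **Bowl tray:** I hooked the shut fingertips behind its lip and drew it out with about 2.5 N of drag. At the end stop the force rose to about 24 N with no further travel. In the last picture its front is at x≈0.430, about 130 mm out.
- **Everything else:** Both bowls are upright in the tray and the brush tray is shut. The things in view on the counter look unmoved by eye. The card reader was outside the last crops, so I did not check it again. The arm is clear of everything, with about 1 N on the wrist, which is the sensor's noise level.

None of these checks failed or disagreed. Tray positions read from the pictures are good to about 2–3 mm.

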